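# Feed the seedling with one full pump stroke

## Task

Take the clear dome off the glazed pot, lift out the grey seedling pot, stand it on the table under the spout of the plant-feed pump and give it a full stroke: push the pump head right down to its stop, keep it there a moment and let it come all the way back up. Leave the seedling pot standing there and put the dome back squarely on the rim of the empty glazed pot. Keep the seedling pot upright, pump only while it stands under the spout so that no feed is spilt, set things down rather than dropping them, and leave the glazed pot and everything else where they are.

Things in the scene. Friction and masses are not known exactly. Their poses are not given: they have to be found in the camera images.
- liner_centre (a point): Centre, half-way up, of the seedling pot: loose grey plastic inner pot, 220 g, 74 mm tall (foot 37 mm below, rim 37 mm above this point), foot 50 mm across, straight collar 66 mm across over the top 24 mm. It starts loosely (4 mm play) in the glazed pot, where only its handle can be reached. Under the spout no hand fits above it: hold it there by the collar, hand tilted back 30 to 45 degrees.
- handle_bar (a point): Centre of the grip bar of the seedling pot's stiff carrying handle, which arches over its mouth: bar 10 mm thick (this point's x), 44 mm long (y), 14 mm high (z), 68 mm above liner_centre. A hand tilted to hold the collar clears the bar best when it closes along the bar's length (y).
- dome_centre (a point): Centre, half-way up, of the clear plastic dome: loose, 100 g, round, 84 mm tall in all. Flat flange 104 mm across, 4 mm thick, at its foot (42 mm below this point), clear hood 80 mm across, square green knob 22 by 22 mm (sides along this point's x and y) and 26 mm tall whose middle is 29 mm above this point. It starts on the glazed pot, flange on the rim, over the seedling pot's handle.
- pot_rim (a point): Centre of the mouth, level with the rim, of the glazed teal pot (loose, 450 g, 88 mm tall, rim 92 mm outside and 82 mm inside, inner floor 80 mm below the rim). With the dome home, dome_centre is 42 mm above this point.
- pump_top (a point): Middle of the top of the white pump head, a disc 35 mm across to press on, 178 mm above the table when up; moves with the head. The dispenser (green and cream bottle 68 mm across in a black holder 80 mm across, on the table) is fixed. This point's -x axis points the way the spout points, z up.
- spout_tip (a point): Outlet at the lower end of the spout, 84 mm from the pump's axis, 150 mm above the table when up, 132 mm when pressed down. It moves with the head. The table beneath it is free.
- pump (a joint): Travel of the pump head in m: 0 fully up, 0.018 fully down on its stop. Sprung: about 5 N to start it, 12 N at the stop; it returns by itself.
- mat: Fixed cork mat lying on the table, 130 mm (x) by 300 mm (y), 4 mm thick, kept free for setting things down. Origin in the middle of its underside.
- cactus: Bystander: cactus in a terracotta pot 72 mm across, 104 mm tall in all; origin in the middle of its foot.
- twine: Bystander: ball of brown twine, 62 mm across, 58 mm tall; origin in the middle of its foot.
- trowel: Bystander: aluminium trowel with a wooden handle lying flat, 310 mm long along x, 60 mm wide, 35 mm high; origin on the table near the neck, blade to +x.
- scoop: Bystander: grey plastic soil scoop lying flat, 195 mm long along x, 75 mm wide, 40 mm high; origin on the table where handle and bowl meet.
- stake: Bystander: bamboo stake 340 mm long lying along its x, with a green spring clip on it; 16 mm high; origin at its middle on the table.
Not all that is in view belongs to the job. Of the things shaped like the part that bears dome_centre, the clear one is meant.

How it is judged (in metres and radians):
On the way, in this order (a step that is already met when the one before it is completed fails the run):
1. the seedling pot stands upright on the table under the spout, let go (horizontal distance between liner_centre and spout_tip below 0.025 m and height (world z) of liner_centre below 0.04 m and angle between liner_centre's own z axis and vertical below 0.1 rad and contact force between the fingers and liner below 0.05 N), for 0.2 s.
2. the pump head is pushed down to its stop with the seedling pot under the spout (value of joint pump above 0.0168 m and horizontal distance between liner_centre and spout_tip below 0.025 m), for 0.2 s.
At the end, for the whole second after the job is handed in: The pump head is fully up again (within 1.5 mm); the seedling pot stands upright (within 0.1 rad) on the table with its centre within 25 mm of plumb below the spout's outlet; the dome is right way up with its flange on the glazed pot's rim all round, centred within 8 mm; nothing moves (value of joint pump below 0.0015 m and horizontal distance between liner_centre and spout_tip below 0.025 m and height (world z) of liner_centre below 0.04 m and angle between each of liner_centre, dome_centre's own z axis and vertical below 0.1 rad and horizontal distance between dome_centre and pot_rim below 0.008 m and z of dome_centre in the frame of pot_rim between 0.039 and 0.045 m and angle between the z axis of dome_centre and the z axis of pot_rim, either way round below 0.06 rad and linear speed of each of liner, dome below 0.02 m/s); the robot touches nothing.
It fails at once if feed pumped (head more than 6 mm down) without the seedling pot standing under the spout (value of joint pump above 0.006 m and (horizontal distance between liner_centre and spout_tip above 0.027 m or height (world z) of liner_centre above 0.05 m)).
It fails at once if the seedling pot tipped more than 0.6 rad (angle between liner_centre's own z axis and vertical above 0.6 rad).
It fails at once if the seedling pot or the dome dropped (falling faster than 0.6 m/s, not held) ((linear speed of liner above 0.6 m/s and contact force between the fingers and liner below 0.05 N) or (linear speed of dome above 0.6 m/s and contact force between the fingers and dome below 0.05 N)).
It fails at once if the glazed pot moved more than 30 mm (distance of pot_rim from where it was at the start of the episode above 0.03 m).
It fails at once if a bystander moved more than 30 mm (distance of any of cactus, twine, trowel, scoop, stake from where it was at the start of the episode above 0.03 m).
It also fails if it takes over 72 s, if anything falls off the work surface, if the arm or the gripper's body presses on something with over 40 N, if the wrist force passes 120 N, or if a joint passes its speed limit or range.

## Robot

A 6-joint arm with a two-finger parallel gripper is mounted at the origin on the work surface. World frame = base frame: x ahead of the robot, y to its left, z up, the work surface at z = 0. Lengths are in mm, angles in rad, forces in N, time in s.
With the tool pointing down it reaches from about 350 to 950 mm from the base axis. Payload 17.4 kg.
Tool frame: the origin (TCP) lies between the finger pads; the fingertips stand 17 mm ahead of it and the grasp point (between the pads) lies 2 mm behind it; z points along the fingers, y is the line along which they close (so a half turn about z gives the same grasp; the last joint's range is limited). The gripper opens to 93 mm and grips with 3 to 60 N. Pads are 15 mm wide; open, the fingers measure 128 mm over their backs; the gripper's body (75 mm by 188 mm) begins 65 mm behind the grasp point.
Start: joints at [-1.193, 0.116, 1.442, -0, 1.584, -0.038], TCP at [272.639, -617.495, 235.646] pointing down, gripper open.
Joint ranges: [-2.83, 2.83], [-0.83, 2.19], [0.07, 2.5], [-1.14, 4.28], [0.01, 3], [-2.97, 2.97]. Speed limits (rad/s): [1.89, 1.89, 2.22, 3.14, 3.14, 3.14].

## Interface

Orientations are given as a rotation vector (axis times angle).
In Python, from cell import sensors, vision, ticket gives the robot as it stands.
- The arm moves only by the shell command python3 -m crank 'ROWS' [OPENING] [FORCE]. ROWS is JSON, a list that holds one entry, the list of rows, each a list of 4 numbers: the shift along the tool's x, y, z in cm, then the turn about the tool's z in degrees. A call has 1 to 20 rows; each row is the pose to reach, as a shift and turn from the pose commanded when the call began, along the tool's axes at that moment; what a row does not reach only later rows make up. A row lasts 1/12 s, in which the tool goes at most 41.7 mm and 7.16 degrees, less where a joint would pass 70% of its speed; a pose out of reach is approached as far as the arm can. A call with a gripper value outside its range is refused whole. OPENING is the opening, from 0 (shut) to 1 (fully open), set as the call begins (- or left out, the last holds). The fingers move at their own pace and stop on an object; FORCE is the grip in N (left out, the last holds). Time passes only in rows, so rows that repeat a pose let the fingers close. It gives the time, the measured TCP pose, the force, the opening and the grip force at its end, in the units of the state.
- sensors.read_state(): the state, without advancing time (a new reading comes with each control period).
- vision.camera(name): name is "side" or "top" or "wrist"; returns a dict with "frame" (420x560x3 uint8, red, green, blue), "K" (3x3 intrinsics, pixels), "distortion" ([k1, k2, p1, p2, k3] as OpenCV has them; the pictures are not rectified), "R" (3x3) and "t" (3): a world point X has camera coordinates R X + t. Camera axes: x right, y down, z forward; pixel columns grow to the right and rows downward; lengths in mm; the calibration is good to about 2 mm. A picture is of the moment at which its call begins. There is no depth.
- ticket.sign_off(): hands the job in; it is judged then, once.
The state is a dict: "time_s": time; "joints": joint angles; "qvel": joint speeds; "tau": joint torques, N m; "position": TCP position; "orientation": TCP orientation; "wrist_force": force on the tool from outside, world axes, zero at the start; "torque": the same for the moment, N m; "gripper_width": finger opening in mm; "gripper_force": force on a finger pad.
Only numpy, scipy, OpenCV 4.12 (cv2) and the standard library are available. Lean on these libraries where they do the work, as an engineer would, in place of code of your own. Each camera call takes 0.05 s, during which the arm holds its last target. There are 200 camera calls.

## Working session

There is one attempt and no reset: what is moved stays moved. The work goes in short steps, Python scripts to look and compute and a shell command to move; the robot and the scene stay as the last step left them, time stands still between calls to the robot, and variables do not carry over. Pictures are saved under pics/ and viewed, at most 14 in all, crops included, and the job is handed in when it is done.

```bash
ls; mkdir -p pics; python3 - <<'E'
from cell import sensors, vision
import cv2
print(sensors.read_state())
for n in ["side","top"]:
    c=vision.camera(n); cv2.imwrite(f"pics/{n}0.png",cv2.cvtColor(c["frame"],cv2.COLOR_RGB2BGR)); print(n,c["K"],c["distortion"],c["R"],c["t"])
E
```

```text
pics
{'time_s': 0.0, 'joints': array([-1.19281096e+00,  1.16479802e-01,  1.44225673e+00, -2.48717989e-07,
        1.58400143e+00, -3.77677451e-02]), 'qvel': array([-7.76495208e-04, -1.53499557e-04,  1.40933747e-03, -9.35276470e-04,
       -8.47914004e-05,  3.27251392e-04]), 'tau': array([-2.57532076e-03, -7.21272182e+01, -6.22603154e+01,  7.77793606e-02,
        2.39579257e-02, -4.05158266e-05]), 'position': array([ 272.56221876, -617.32250323,  234.91463772]), 'orientation': array([-3.07285399e+00, -6.48137216e-01,  3.04836508e-04]), 'wrist_force': array([-0.18043497, -0.07020234,  0.43193229]), 'torque': array([ 0.02121125,  0.00066647, -0.06802288]), 'gripper_force': 0.0, 'gripper_width': 92.93556933565304}
side [[457.97640352   0.         277.4040843 ]
 [  0.         457.97640352 213.76771992]
 [  0.           0.           1.        ]] [0.01986611 0.         0.         0.         0.        ] [[-0.89809769 -0.43979369 -0.00143063]
 [-0.25193168  0.51712771 -0.81799105]
 [ 0.36048712 -0.73427545 -0.57522917]] [ 534.59150196  278.59799259 1214.67730866]
top [[473.08025797   0.         278.71216264]
 [  0.         473.08025797 210.30993859]
 [  0.           0.           1.        ]] [-0.16482602  0.          0.          0.          0.        ] [[ 0.00707049 -0.99997392 -0.00147483]
 [-0.99614327 -0.0069144  -0.08746873]
 [ 0.08745625  0.00208759 -0.99616617]] [ -29.2853298   600.36542115 1255.3958295 ]
```

View pics/side0.png

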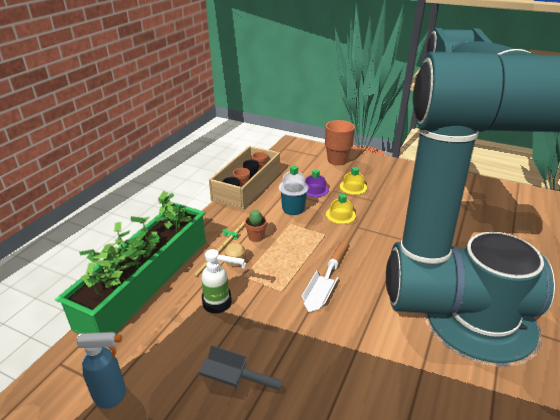

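View pics/top0.png

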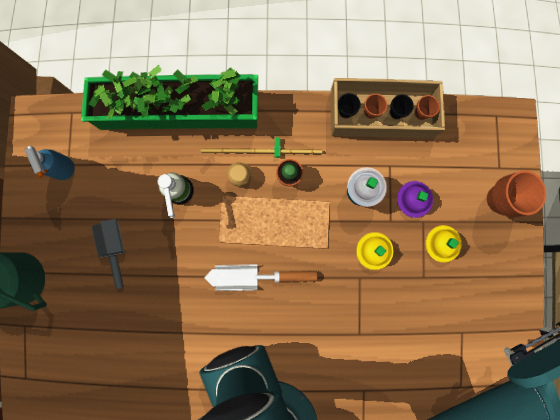

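Top view: four domes, namely clear/grey (367,186), purple (415,199), yellow (375,251) and yellow (444,244). The clear one on the teal pot (side view 293,190) fits the description. The pump head is at (166,181) in the top view, with its spout pointing toward (170,215). I'll confirm with enlarged crops.

```bash
python3 - <<'E'
import cv2, numpy as np
t=cv2.imread("pics/top0.png"); s=cv2.imread("pics/side0.png")
f=lambda im,x,y:cv2.resize(im[y:y+60,x:x+80],(400,300),interpolation=cv2.INTER_CUBIC)
# 5x scale
print("TL top(330,155) TR side(255,160) BL top(140,165) BR side(180,245)")
cv2.imwrite("pics/crop.png",np.vstack([np.hstack([f(t,330,155),f(s,255,160)]),np.hstack([f(t,140,165),f(s,180,245)])]))
E
```

```text
TL top(330,155) TR side(255,160) BL top(140,165) BR side(180,245)
```

View pics/crop.png

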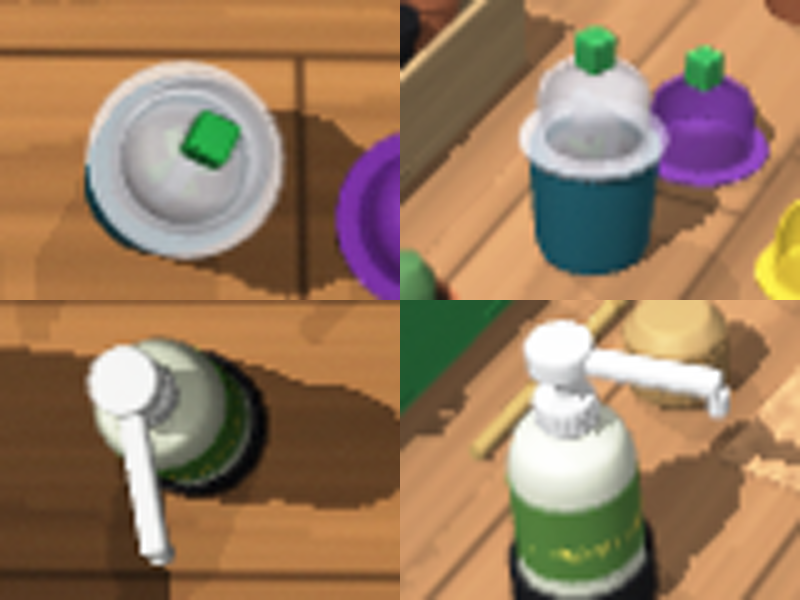

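The crop confirms the clear dome with its green knob on the teal pot; the knob's top is at about (372.6,182) top and (294.4,167) side. The pump disc is at (165.2,181) top and (211.6,252.4) side, and the spout tip at (171.6,216.4) top and (243.6,267) side.

```bash
cat > h.py <<'E'
import numpy as np, cv2
from cell import sensors, vision
from scipy.spatial.transform import Rotation as Ro
def ray(c,p):
    u=cv2.undistortPoints(np.array([[p]],float),c["K"],np.array(c["distortion"]))[0,0]
    R,t=np.array(c["R"]),np.array(c["t"]); d=R.T@np.array([u[0],u[1],1]); return -R.T@t,d/np.linalg.norm(d)
def onz(c,p,z):
    o,d=ray(c,p); return o+d*(z-o[2])/d[2]
def tri(*cp):
    A=np.zeros((3,3));b=np.zeros(3)
    for c,p in cp:
        o,d=ray(c,p);M=np.eye(3)-np.outer(d,d);A+=M;b+=M@o
    return np.linalg.solve(A,b)
def proj(c,X): return cv2.projectPoints(np.array(X,float).reshape(-1,1,3),cv2.Rodrigues(np.array(c["R"]))[0],np.array(c["t"]),c["K"],np.array(c["distortion"]))[0][:,0]
def togo(X,axis=None):
    """shift in cm along tool axes to world TCP target X; turn deg to bring tool y onto world heading axis (deg)"""
    s=sensors.read_state();R=Ro.from_rotvec(s["orientation"]).as_matrix()
    out=R.T@(np.array(X)-s["position"])/10
    y=R[:,1];h=np.degrees(np.arctan2(y[1],y[0]))
    t=None if axis is None else -((axis-h+90)%180-90)  # tool z down: sign flips
    return np.round(out,2),t,h
E
python3 - <<'E'
from h import *
np.set_printoptions(precision=1,suppress=True)
T=vision.camera("top");S=vision.camera("side")
print("knobtop",tri((T,(372.4,182)),(S,(294.2,167))),onz(T,(372.4,182),172))
print("flange",onz(T,(366.8,186.8),90), "pump",tri((T,(164.8,180.8)),(S,(211.4,252.2))),onz(T,(164.8,180.8),178))
print("tip",tri((T,(171.4,216)),(S,(243.4,267))),onz(T,(171.4,216),152))
for n,p in dict(matc=(275,222),purple=(415,199),y1=(375,251),cactus=(289,171),twine=(238,174),trowTip=(206,278),trowEnd=(322,276)).items(): print(n,onz(T,p,4))
f=T["frame"].astype(int);m=((f[...,1]>f[...,0]+60)&(f[...,1]>f[...,2]+40)).astype(np.uint8);m[:,:350]=0;m[:,390:]=0;m[230:]=0;m[:160]=0
for th in (120,150,170):
    mm=m*(f[...,1]>th).astype(np.uint8);P=cv2.findNonZero(mm)
    if P is not None: print(th,len(P),cv2.minAreaRect(P), P.mean(0))
# where knob corners project for given yaw
c=onz(T,(372.4,182),172)
for yaw in (0,20,30,45,60,70): 
    a=np.radians(yaw+45+90*np.arange(4)); print(yaw,proj(T,c+15.56*np.c_[np.cos(a),np.sin(a),0*a]).round(1).tolist())
print(togo(c,0))
E
```

```text
knobtop [ 657.5 -253.3  170.3] [ 658.4 -252.5  172. ]
flange [ 657.9 -253.9   90. ] pump [657.8 251.9 177.7] [657.2 251.5 178. ]
tip [573.7 239.1 150.4] [573.6 238.8 152. ]
matc [570.2 -15.    4. ]
purple [ 637.  -406.5    4. ]
y1 [ 491.7 -291.3    4. ]
cactus [712.4 -52.9   4. ]
twine [703.1  88.9   4. ]
trowTip [414.8 173.1   4. ]
trowEnd [ 423.  -144.7    4. ]
120 73 ((372.4000244140625, 181.6999969482422), (8.497057914733887, 8.049844741821289), 26.56505012512207) [[372.3 181.8]]
150 53 ((372.3999938964844, 181.6999969482422), (6.708203315734863, 7.155416965484619), 26.56505012512207) [[372.5 181.7]]
170 22 ((371.9000244140625, 182.80001831054688), (6.0, 5.0), 36.869895935058594) [[371.1 182.5]]
0 [[367.9, 177.5], [368.0, 186.4], [376.9, 186.5], [376.8, 177.6]]
20 [[366.6, 179.3], [369.8, 187.7], [378.2, 184.7], [375.0, 176.3]]
30 [[366.3, 180.3], [370.8, 188.1], [378.5, 183.7], [373.9, 175.9]]
45 [[366.1, 181.9], [372.5, 188.3], [378.7, 182.1], [372.3, 175.7]]
60 [[366.3, 183.6], [374.1, 188.1], [378.5, 180.4], [370.7, 175.9]]
70 [[366.7, 184.6], [375.2, 187.8], [378.1, 179.4], [369.6, 176.2]]
(array([ 50. , -17.8,   6.3]), np.float64(-66.17591039680514), np.float64(-66.17591039680514))
```

```bash
python3 -m crank '[[[50,-17.8,0,-41],[50,-17.8,0,-41],[50,-17.8,0,-41],[50,-17.8,0,-41],[50,-17.8,0,-41],[50,-17.8,0,-41],[50,-17.8,0,-41],[50,-17.8,0,-41],[50,-17.8,0,-41],[50,-17.8,0,-41],[50,-17.8,0,-41],[50,-17.8,0,-41],[50,-17.8,0,-41],[50,-17.8,0,-41],[50,-17.8,0,-41],[50,-17.8,0,-41],[50,-17.8,0,-41]]]' 1 15
python3 - <<'E'
from h import *
print(togo((657.8,-253.3,167),-25))
c=vision.camera("wrist");cv2.imwrite("pics/w1.png",c["frame"][...,::-1])
print(proj(c,[[657.8,-253.3,172]]),c["R"],c["t"])
E
```

```text
time_s: 1.62
position: [657.4, -253.6, 235.7]
orientation: [2.653, 1.683, -0.0]
wrist_force: [0.4, 0.6, 0.3]
gripper_width: 93.2
gripper_force: 0.0
(array([0.04, 0.02, 6.87]), np.float64(-0.23551138845746777), np.float64(-25.235511388457468))
[[278.04901207 223.72239263]] [[ 9.04260134e-01 -4.26981242e-01  7.93890701e-04]
 [-4.12631699e-01 -8.73389694e-01  2.58699676e-01]
 [-1.09766533e-01 -2.34259388e-01 -9.65957477e-01]] [-702.19686671   18.65075709  402.52188202]
```

View pics/w1.png

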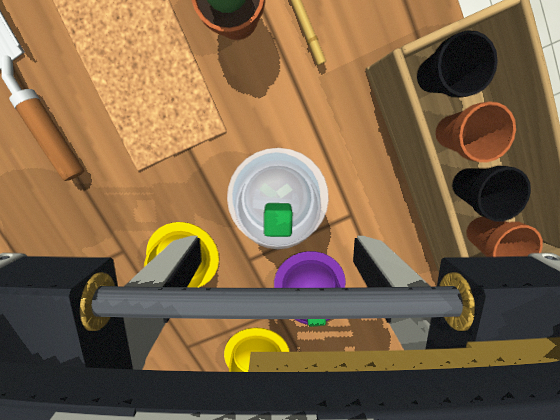

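The wrist view shows the knob at (278,220), as predicted (278,224), and square to the fingers. Descend and grip.

```bash
python3 -m crank '[[[0,0,3.5,0],[0,0,6,0],[0,0,6.85,0],[0,0,6.85,0]]]' 1 20
python3 -m crank '[[[0,0,0,0],[0,0,0,0],[0,0,0,0],[0,0,0,0],[0,0,0,0],[0,0,0,0],[0,0,0,0],[0,0,0,0]]]' 0 20
python3 -m crank '[[[0,0,-1,0],[0,0,-3,0],[0,0,-6,0],[0,0,-9,0],[0,0,-11,0],[0,0,-11,0],[0,0,-11,0]]]'
python3 - <<'E'
from h import *
T=vision.camera("top");cv2.imwrite("pics/t2.png",cv2.resize(T["frame"][130:250,190:430,::-1],(800,400),interpolation=3))
for p in ((221,196),(329.5,204),(328,248),(220,244)): print(onz(T,p,4).round(0))
s=sensors.read_state();print(s["position"])
print(togo((570,-15,s["position"][2])))
E
```

```text
time_s: 2.0
position: [656.9, -253.1, 164.9]
orientation: [-2.651, -1.681, 0.003]
wrist_force: [-0.2, 0.2, 0.7]
gripper_width: 92.9
gripper_force: 0.0
time_s: 2.67
position: [658.2, -252.7, 167.2]
orientation: [2.652, 1.684, 0.0]
wrist_force: [-0.3, 0.6, 0.1]
gripper_width: 44.0
gripper_force: 0.0
time_s: 3.25
position: [658.4, -252.8, 279.1]
orientation: [2.65, 1.683, 0.002]
wrist_force: [0.5, -0.8, -1.1]
gripper_width: 1.3
gripper_force: 0.0
[641. 135.   4.]
[ 621. -165.    4.]
[ 500. -161.    4.]
[508. 136.   4.]
[ 658.11658146 -252.68092052  277.33639482]
(array([ 17.76, -18.09,  -0.  ]), None, np.float64(-25.174613427478715))
```

View pics/t2.png

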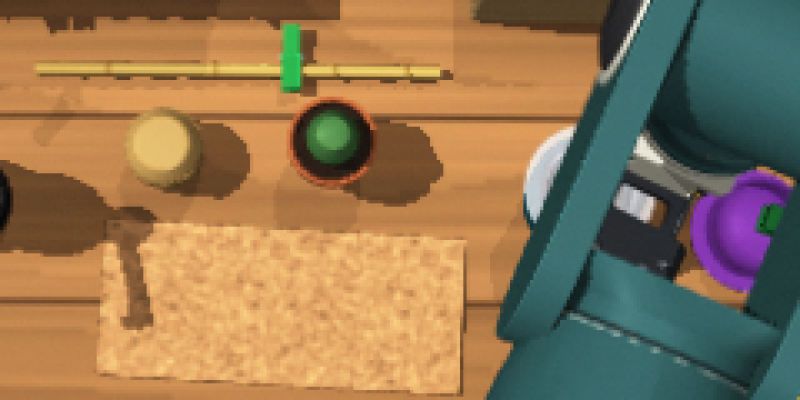

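The picture shows the dome still on the pot: the fingers hadn't finished closing when I lifted. Redo with a smaller opening and a longer close.

```bash
python3 -m crank '[[[0,0,0,0],[0,0,0,0],[0,0,0,0],[0,0,0,0],[0,0,0,0],[0,0,3,0],[0,0,6,0],[0,0,9,0],[0,0,11,0],[0,0,11,0],[0,0,11,0]]]' 0.5 20
python3 -m crank '[[[0,0,0,0],[0,0,0,0],[0,0,0,0],[0,0,0,0],[0,0,0,0],[0,0,0,0],[0,0,0,0],[0,0,0,0]]]' 0 20
```

```text
time_s: 4.22
position: [657.9, -252.6, 166.8]
orientation: [-2.651, -1.683, 0.001]
wrist_force: [0.2, -0.0, 0.2]
gripper_width: 46.4
gripper_force: 0.0
time_s: 4.88
position: [658.4, -252.8, 168.2]
orientation: [2.651, 1.683, 0.001]
wrist_force: [-0.7, 0.8, 5.9]
gripper_width: 22.2
gripper_force: 20.0
```

```bash
python3 -m crank '[[[0,0,-1,0],[0,0,-3,0],[0,0,-6,0],[0,0,-9,0],[2,-2,-11,0],[5,-5,-12,0],[8,-8,-12,0],[11,-11,-12,0],[14,-14,-12,0],[16.5,-16.7,-12,0],[17.7,-18,-12,0],[17.7,-18,-12,0],[17.7,-18,-12,0]]]'
python3 -m crank '[[[0,0,3,0],[0,0,7,0],[0,0,11,0],[0,0,15,0],[0,0,18,0],[0,0,19.5,0],[0,0,20.1,0],[0,0,20.3,0],[0,0,20.3,0],[0,0,20.3,0]]]'
python3 -c "
from h import *
T=vision.camera('top');S=vision.camera('side')
cv2.imwrite('pics/m3.png',np.hstack([cv2.resize(T['frame'][155:215,330:410,::-1],(400,300),interpolation=3),cv2.resize(S['frame'][150:225,255:355,::-1],(400,300),interpolation=3)]))
p=np.array(sensors.read_state()['position']);print(p,togo((658,-253,250)))"
```

```text
time_s: 5.97
position: [570.3, -15.2, 288.0]
orientation: [2.65, 1.686, 0.001]
wrist_force: [-0.8, 0.0, -0.2]
gripper_width: 21.9
gripper_force: 20.0
time_s: 6.8
position: [571.1, -16.6, 84.9]
orientation: [2.652, 1.683, 0.001]
wrist_force: [-0.7, 0.0, -0.1]
gripper_width: 22.2
gripper_force: 20.0
[571.05384327 -16.37236599  84.96669897] (array([-17.7 ,  17.96, -16.49]), None, np.float64(-25.203783724403728))
```

View pics/m3.png

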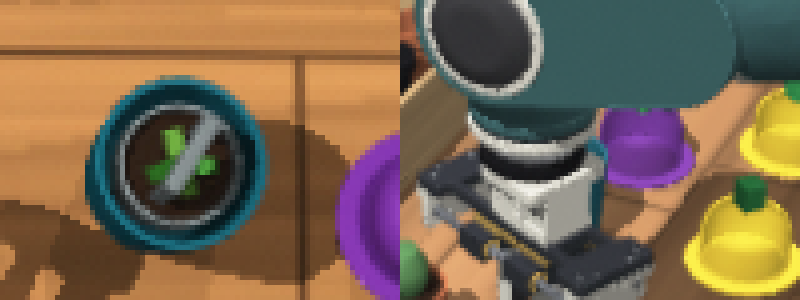

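The handle bar runs from crop (217,115) to (166,195), heading about -34°; its centre is near top pixel (368.4,186). Finish setting the dome down, then release it.

```bash
python3 -m crank '[[[0,0,0.1,0],[0,0,0.2,0],[0,0,0.2,0],[0,0,0.2,0]]]'
python3 -m crank '[[[0,0,0,0],[0,0,0,0],[0,0,0,0],[0,0,0,0],[0,0,0,0],[0,0,0,0]]]' 0.5
python3 -m crank '[[[0,0,-2,0],[0,0,-5,0],[0,0,-9,0],[0,0,-13,0],[0,0,-16,0],[0,0,-18,0],[0,0,-18,0]]]'
python3 - <<'E'
from h import *
np.set_printoptions(precision=1,suppress=True)
T=vision.camera("top")
a=onz(T,(330+217/5-.4,155+117/5-.4),120);b=onz(T,(330+168/5-.4,155+194/5-.4),120)
print(a,b,(a+b)/2,np.linalg.norm(a-b),np.degrees(np.arctan2(*(a-b)[1::-1])))
f=T["frame"][155:215,330:410].astype(int)
m=((f.max(2)-f.min(2)<25)&(f.sum(2)>360)).astype(np.uint8)
n,l,st,ce=cv2.connectedComponentsWithStats(m)
for i in range(1,n):
    if st[i,4]>15: P=cv2.findNonZero((l==i).astype(np.uint8));print(st[i],ce[i]+[330,155],cv2.minAreaRect(P))
print("rim",onz(T,(330+(85+269)/10-.4,155+(76+255)/10-.4),60))
# dome on mat: knob
F=T["frame"].astype(int);g=((F[...,1]>F[...,0]+60)&(F[...,1]>F[...,2]+40)).astype(np.uint8)
n,l,st,ce=cv2.connectedComponentsWithStats(g)
for i in range(1,n):
    if 30<st[i,4]<150: print(ce[i],st[i,4],onz(T,ce[i],88))
print(sensors.read_state()["joints"])
E
```

```text
time_s: 7.23
position: [571.1, -16.1, 83.3]
orientation: [2.651, 1.683, 0.002]
wrist_force: [-1.8, -1.6, 7.9]
gripper_width: 22.0
gripper_force: 20.0
time_s: 7.73
position: [570.5, -15.9, 82.0]
orientation: [-2.652, -1.684, 0.0]
wrist_force: [-0.6, 0.2, 0.1]
gripper_width: 46.3
gripper_force: 0.0
time_s: 8.32
position: [571.5, -16.0, 267.3]
orientation: [2.649, 1.682, 0.008]
wrist_force: [0.2, 0.1, 0.5]
gripper_width: 46.7
gripper_force: 0.0
[ 676.5 -264.5  120. ] [ 636.8 -238.9  120. ] [ 656.6 -251.7  120. ] 47.28581283618171 -32.883320784366695
[33 22 11 16 49] [368.1 185.1] ((38.20000076293945, 29.899999618530273), (2.9768331050872803, 16.496618270874023), 29.744882583618164)
rim [ 659.7 -254.6   60. ]
[129.   78.7] 130 [953.  386.4  88. ]
[180.8  88.5] 40 [922.3 240.5  88. ]
[218.   95.4] 130 [902.  139.2  88. ]
[179.3 103.7] 108 [879.5 242.8  88. ]
[127.1 100.5] 34 [890.9 387.7  88. ]
[118.4 104.1] 54 [881.2 411.4  88. ]
[276.9 146.8] 102 [762.  -19.2  88. ]
[422.5 195.5] 71 [ 636.9 -402.5   88. ]
[453.3 243. ] 46 [ 512.1 -484.    88. ]
[380.2 251.2] 51 [ 491.1 -287.9   88. ]
[-0.1 -0.1  1.6  0.   1.6  0.4]
```

```bash
python3 -c "
from h import *
print(togo((646.8,-246.2,230),58.5))"
```

```text
(array([-17.62,  16.63,   3.47]), np.float64(-83.67534931806296), np.float64(-25.175349318062974))
```

```bash
python3 -m crank '[[[-17.6,16.6,0,-84],[-17.6,16.6,0,-84],[-17.6,16.6,0,-84],[-17.6,16.6,0,-84],[-17.6,16.6,0,-84],[-17.6,16.6,0,-84],[-17.6,16.6,0,-84],[-17.6,16.6,0,-84],[-17.6,16.6,1.5,-84],[-17.6,16.6,3.5,-84],[-17.6,16.6,3.5,-84],[-17.6,16.6,3.5,-84],[-17.6,16.6,3.5,-84],[-17.6,16.6,3.5,-84],[-17.6,16.6,3.5,-84]]]' 0.5 40
python3 - <<'E'
from h import *
print(togo((646.8,-246.2,126),58.5),sensors.read_state()["joints"].round(2))
c=vision.camera("wrist");cv2.imwrite("pics/w4.png",c["frame"][...,::-1])
L=np.array([657,-252.5,120]);u=np.array([np.cos(np.radians(148.5)),np.sin(np.radians(148.5)),0])
print(proj(c,[L,L+22*u,L-22*u,L+12*u]).round(0))
E
```

```text
time_s: 9.62
position: [645.8, -245.8, 226.5]
orientation: [-0.849, -3.024, -0.0]
wrist_force: [-0.2, -0.1, -0.5]
gripper_width: 46.5
gripper_force: 0.0
(array([-0.11,  0.02, 10.05]), np.float64(0.11981727487881244), np.float64(58.619817274878805)) [-0.4   0.15  1.42  0.    1.57 -1.42]
[[278. 224.]
 [278. 201.]
 [278. 247.]
 [278. 212.]]
```

View pics/w4.png

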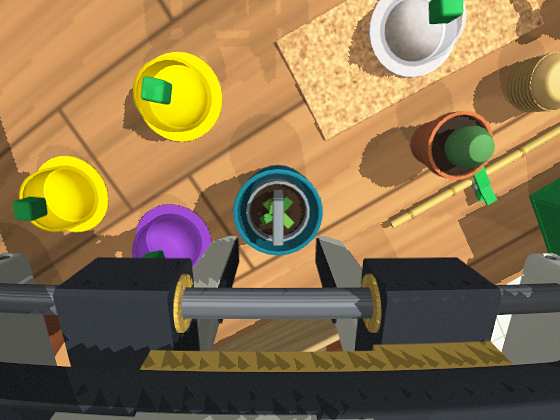

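The bar runs from (280,192) to (278,244), aligned with the tool, and the dome stands well on the mat at (415,30). Descend, grip, and lift a little to check.

```bash
python3 -m crank '[[[-0.1,0,4,0],[-0.1,0,8,0],[-0.1,0,10,0],[-0.1,0,10.1,0],[-0.1,0,10.1,0],[-0.1,0,10.1,0]]]' 0.5 40
python3 -m crank '[[[0,0,0,0],[0,0,0,0],[0,0,0,0],[0,0,0,0],[0,0,0,0],[0,0,0,0],[0,0,0,0],[0,0,0,0],[0,0,0,0]]]' 0 40
python3 -m crank '[[[0,0,-0.5,0],[0,0,-1,0],[0,0,-2.5,0],[0,0,-4.5,0],[0,0,-7,0],[0,0,-10,0],[0,0,-13,0],[0,0,-13,0],[0,0,-13,0]]]'
python3 - <<'E'
from h import *
S=vision.camera("side");T=vision.camera("top");cv2.imwrite("pics/m5.png",np.hstack([cv2.resize(S["frame"][130:220,240:360,::-1],(400,300),interpolation=3),cv2.resize(T["frame"][130:220,310:430,::-1],(400,300),interpolation=3)]))
print(sensors.read_state()["wrist_force"])
d=np.array([-84,-12.6])/85
tip=np.array([573.7,239]);g=tip+d*22
print(g,togo((*(tip+d*130),256),98.6))
E
```

```text
time_s: 10.17
position: [647.5, -246.6, 128.3]
orientation: [0.845, 3.024, -0.0]
wrist_force: [0.3, -0.2, 0.7]
gripper_width: 46.3
gripper_force: 0.0
time_s: 10.92
position: [646.8, -246.3, 126.3]
orientation: [0.844, 3.026, 0.0]
wrist_force: [1.0, 1.6, 2.5]
gripper_width: 9.8
gripper_force: 40.0
time_s: 11.67
position: [647.2, -246.6, 259.2]
orientation: [0.843, 3.022, -0.001]
wrist_force: [-0.3, 0.3, -3.5]
gripper_width: 9.7
gripper_force: 40.0
[-0.52370221  0.94716381 -3.07172359]
[551.95882353 235.73882353] (array([ 4.134e+01,  2.945e+01, -2.000e-02]), np.float64(-39.77900690530549), np.float64(58.82099309469449))
```

View pics/m5.png

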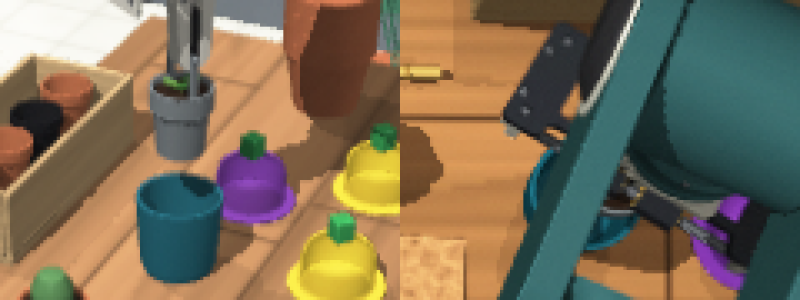

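The pot hangs upright from the bar, clear of the glazed pot, which hasn't moved. Carry it to a point in front of the spout.

```bash
python3 -c "
from h import *
d=np.array([-84,-12.6])/85;tip=np.array([573.7,239])
print(togo((*(tip+d*90),256),98.6))"
```

```text
(array([ 3.827e+01,  3.201e+01, -2.000e-02]), np.float64(-39.77900690530549), np.float64(58.82099309469449))
```

```bash
python3 -m crank '[[[1,0.8,0,-1],[2.8,2.3,0,-4],[5.3,4.4,0,-7],[8,6.7,0,-10],[11,9.2,0,-13],[14,11.7,0,-16],[17,14.2,0,-19],[20,16.7,0,-22],[23,19.2,0,-25],[26,21.7,0,-28],[29,24.3,0,-31],[32,26.8,0,-34],[34.7,29,0,-37],[36.8,30.8,0,-39],[37.9,31.7,0,-39.8],[38.3,32,0,-39.8],[38.3,32,0,-39.8],[38.3,32,0,-39.8]]]'
python3 - <<'E'
from h import *
S=vision.camera("side");T=vision.camera("top");cv2.imwrite("pics/m6.png",np.hstack([cv2.resize(S["frame"][210:315,180:320,::-1],(400,300),interpolation=3),cv2.resize(T["frame"][150:285,100:280,::-1],(400,300),interpolation=3)]))
d=np.array([-84,-12.6])/85;tip=np.array([573.7,239])
print(togo((*(tip+d*90),120),98.6),sensors.read_state()["position"])
E
```

```text
time_s: 13.27
position: [484.5, 225.3, 255.5]
orientation: [0.236, -3.132, 0.001]
wrist_force: [-0.3, -0.2, -3.4]
gripper_width: 9.4
gripper_force: 40.0
(array([-0.  ,  0.09, 13.58]), np.float64(-0.044825026503232834), np.float64(98.55517497349676)) [484.9252018  224.80341814 255.80187057]
```

View pics/m6.png

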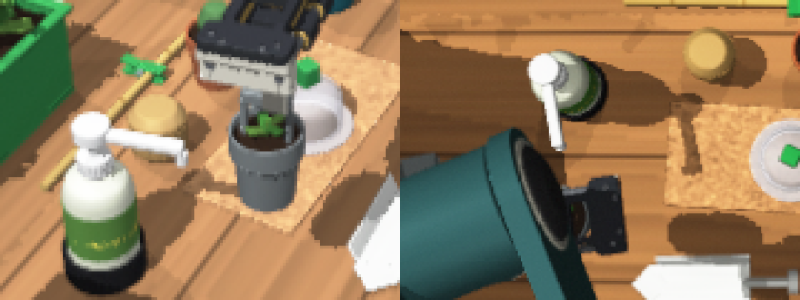

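```bash
python3 -m crank '[[[0,0,2,0],[0,0,5,0],[0,0,8,0],[0,0,11,0],[0,0,12.8,0],[0,0,13.4,0],[0,0,13.4,0],[-1,0,13.4,0],[-2.5,0,13.4,0],[-4,0,13.4,0],[-5,0,13.4,0],[-5.6,0,13.4,0],[-6,0,13.4,0],[-6,0,13.4,0],[-6,0,13.4,0]]]'
python3 - <<'E'
from h import *
S=vision.camera("side");cv2.imwrite("pics/m7.png",cv2.resize(S["frame"][205:310,170:310,::-1],(800,600),interpolation=3))
d=np.array([-84,-12.6])/85;tip=np.array([573.7,239])
print(togo((*(tip+d*22),118.3),98.6),sensors.read_state()["wrist_force"])
E
```

```text
time_s: 14.62
position: [544.0, 234.6, 122.3]
orientation: [0.236, -3.133, -0.0]
wrist_force: [-0.9, 0.7, -1.4]
gripper_width: 9.3
gripper_force: 40.0
(array([-0.83, -0.02,  0.4 ]), np.float64(0.029655450301490305), np.float64(98.62965545030148)) [-0.56095892  0.08078985 -3.12908893]
```

View pics/m7.png

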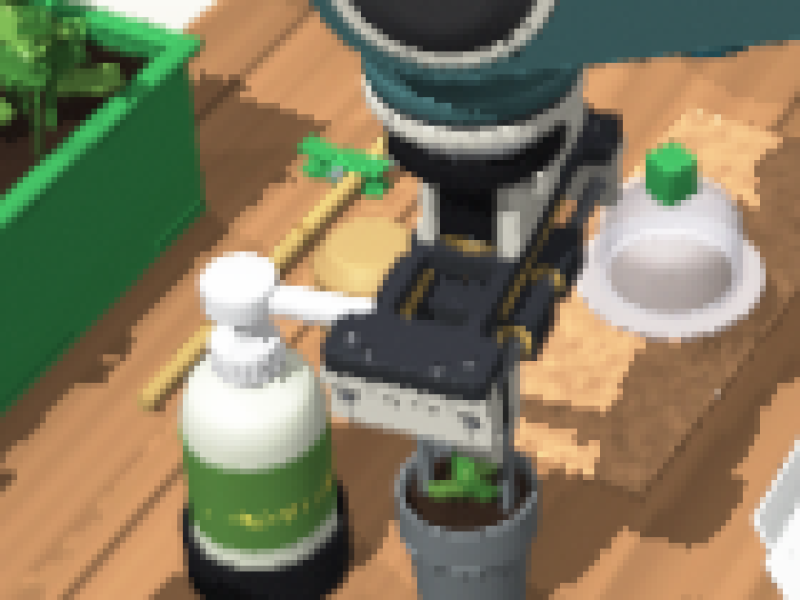

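The hand passes above the spout without touching it, and the pot hangs just above the table. Go in another 6 mm, then set it down.

```bash
python3 -m crank '[[[-0.2,0,0,0],[-0.4,0,0,0],[-0.6,0,0,0],[-0.6,0,0,0],[-0.6,0,0,0]]]'
python3 -m crank '[[[0,0,0.2,0],[0,0,0.4,0],[0,0,0.45,0],[0,0,0.45,0],[0,0,0.45,0]]]'
```

```text
time_s: 15.08
position: [550.0, 235.6, 122.1]
orientation: [0.236, -3.133, -0.0]
wrist_force: [0.3, -0.4, -2.3]
gripper_width: 9.2
gripper_force: 40.0
time_s: 15.5
position: [550.1, 235.8, 118.2]
orientation: [-0.236, 3.132, 0.001]
wrist_force: [-2.4, -0.4, 6.3]
gripper_width: 9.6
gripper_force: 40.0
```

```bash
python3 -m crank '[[[0,0,0,0],[0,0,0,0],[0,0,0,0],[0,0,0,0],[0,0,0,0],[0,0,0,0]]]' 0.4
python3 -m crank '[[[0,0,-1,0],[0,0,-3,0],[0,0,-6,0],[0,0,-10,0],[0,0,-14,0],[0,0,-14,0],[4,0,-14,0],[8,0,-14,0],[12,0,-14,0],[14,0,-14,0],[14,0,-14,0]]]' 
python3 - <<'E'
from h import *
S=vision.camera("side");T=vision.camera("top")
cv2.imwrite("pics/m8.png",np.hstack([cv2.resize(S["frame"][225:330,190:330,::-1],(400,300),interpolation=3),cv2.resize(T["frame"][160:235,120:220,::-1],(400,300),interpolation=3)]))
print(togo((657.5,251.8,250)),sensors.read_state()["joints"])
L=proj(T,[(573.7,239,74),(573.7,239,150)]);print((L-[120,160])*4+[400,0])
E
```

```text
time_s: 16.0
position: [550.0, 235.6, 117.6]
orientation: [0.236, -3.133, 0.0]
wrist_force: [-0.7, -0.4, 0.1]
gripper_width: 37.0
gripper_force: 0.0
time_s: 16.92
position: [408.8, 214.3, 259.1]
orientation: [-0.237, 3.13, 0.002]
wrist_force: [0.6, -0.4, 0.6]
gripper_width: 37.1
gripper_force: 0.0
(array([-24.88,  -0.03,   0.92]), None, np.float64(98.6502947297075)) [ 4.25945553e-01 -3.61120753e-01  1.83915596e+00 -6.79749105e-05
  1.66136921e+00 -1.29583256e+00]
[[632.05445837 232.86328424]
 [605.94449447 224.11707279]]
```

View pics/m8.png

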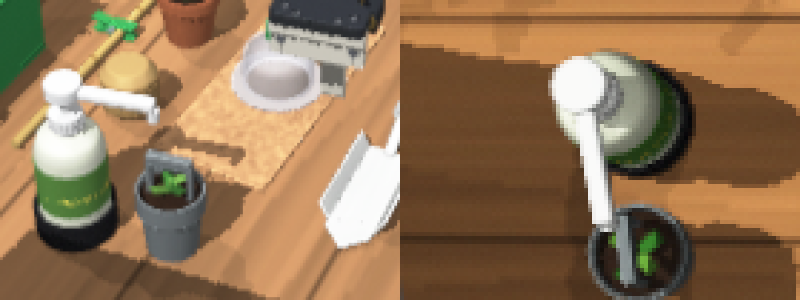

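The pot stands upright under the spout. From the top crop its centre is about 15 mm from the outlet, inside the 25 mm limit. Close the fingers and go over the pump head.

```bash
python3 -m crank '[[[-3,0,0,0],[-7,0,0,0],[-11,0,0,0],[-15,0,0,0],[-19,0,0,0],[-22,0,0,0],[-24,0,0,0],[-24.9,0,0,0],[-24.9,0,0,0],[-24.9,0,3,0],[-24.9,0,5,0],[-24.9,0,5,0],[-24.9,0,5,0]]]' 0 40
python3 -c "
from h import *
print(togo((657.5,251.8,177)),sensors.read_state()['gripper_width'])"
```

```text
time_s: 18.1
position: [656.9, 251.8, 207.6]
orientation: [0.236, -3.131, 0.001]
wrist_force: [-0.1, -0.2, 0.7]
gripper_width: 0.5
gripper_force: 0.0
(array([-0.07, -0.01,  3.06]), None, np.float64(98.6316389575108)) 0.45584866430732424
```

```bash
python3 -m crank '[[[0,0,0.7,0],[0,0,1.2,0],[0,0,1.7,0],[0,0,2.2,0],[0,0,2.6,0],[0,0,2.9,0],[0,0,3.1,0],[0,0,3.1,0],[0,0,3.1,0]]]'
python3 -c "
from h import *
print(sensors.read_state()['position'],sensors.read_state()['wrist_force'])"
```

```text
time_s: 18.85
position: [658.0, 252.1, 178.4]
orientation: [-0.236, 3.131, 0.001]
wrist_force: [-3.7, -0.8, 11.2]
gripper_width: 0.7
gripper_force: 5.6
[658.00520798 252.11236302 178.38160454] [-3.65639531 -0.75800176 11.1667448 ]
```

Not quite at the stop yet (11.2 N); push a few mm further.

```bash
python3 -m crank '[[[0,0,0.2,0],[0,0,0.4,0],[0,0,0.5,0],[0,0,0.5,0],[0,0,0.5,0],[0,0,0.5,0],[0,0,0.5,0],[0,0,0.5,0]]]'
```

```text
time_s: 19.52
position: [658.2, 252.1, 177.0]
orientation: [-0.236, 3.128, 0.002]
wrist_force: [-14.7, -5.5, 35.3]
gripper_width: 0.4
gripper_force: 17.5
```

The force is 35 N, well over the 12 N spring, so the head is on its stop. Release, then go to the dome.

```bash
python3 -m crank '[[[0,0,0,0],[0,0,0,0],[0,0,-0.5,0],[0,0,-1,0],[0,0,-1.7,0],[0,0,-2.5,0],[0,0,-4,0],[0,0,-7,0],[0,0,-10,0],[0,0,-12,0],[0,0,-12,0]]]'
python3 - <<'E'
from h import *
T=vision.camera("top");S=vision.camera("side")
F=T["frame"].astype(int);g=((F[...,1]>F[...,0]+60)&(F[...,1]>F[...,2]+40)).astype(np.uint8)
n,l,st,ce=cv2.connectedComponentsWithStats(g)
for i in range(1,n):
    if 20<st[i,4]<150 and 240<ce[i,0]<320 and ce[i,1]>190: print(ce[i],st[i,4],onz(T,ce[i],84))
cv2.imwrite("pics/m9.png",np.hstack([cv2.resize(S["frame"][205:310,170:310,::-1],(400,300),interpolation=3),cv2.resize(T["frame"][170:260,230:350,::-1],(400,300),interpolation=3)]))
print(togo((571,-16,230),-25.2))
E
```

```text
time_s: 20.43
position: [658.4, 252.2, 297.9]
orientation: [-0.236, 3.126, 0.003]
wrist_force: [-0.2, 0.5, 0.0]
gripper_width: 0.6
gripper_force: 0.0
[275.5 219.5] 64 [571.60674352 -17.07251973  84.        ]
(array([ 12.62, -25.19,   6.25]), np.float64(-56.17741937744455), np.float64(98.62258062255546))
```

View pics/m9.png

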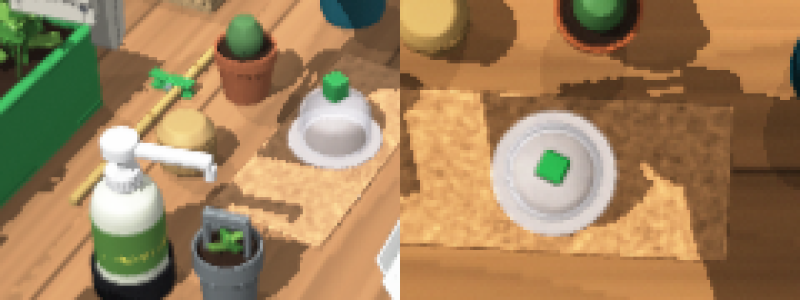

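```bash
python3 -m crank '[[[1.5,-3,0,4],[3,-6,0,10],[4.5,-9,0,16],[6.2,-12.4,0,22],[8,-16,0,28],[9.7,-19.4,0,33.8],[11.3,-22.6,1,33.8],[12.3,-24.6,3,33.8],[12.6,-25.2,6,33.8],[12.6,-25.2,6,33.8],[12.6,-25.2,6,33.8],[12.6,-25.2,6,33.8]]]' 0.5 20
python3 -c "
from h import *
print(togo((571,-16.3,83.5),64.8))"
```

```text
time_s: 21.53
position: [571.3, -15.5, 232.6]
orientation: [0.684, 3.066, 0.0]
wrist_force: [0.5, 0.7, 0.7]
gripper_width: 46.5
gripper_force: 0.0
(array([-1.000e-02, -9.000e-02,  1.491e+01]), np.float64(0.05109692637067553), np.float64(64.85109692637067))
```

```bash
python3 -m crank '[[[0,-0.1,4,0],[0,-0.1,8,0],[0,-0.1,12,0],[0,-0.1,14,0],[0,-0.1,14.9,0],[0,-0.1,14.9,0],[0,-0.1,14.9,0]]]' 0.5 20
python3 -m crank '[[[0,0,0,0],[0,0,0,0],[0,0,0,0],[0,0,0,0],[0,0,0,0],[0,0,0,0],[0,0,0,0],[0,0,0,0]]]' 0 20
python3 -m crank '[[[0,0,-0.5,0],[0,0,-2,0],[0,0,-5,0],[0,0,-9,0],[0,0,-13,0],[0,0,-17,0],[0,0,-20,0],[0,0,-20,0],[0,0,-20,0]]]'
python3 - <<'E'
from h import *
T=vision.camera("top")
f=T["frame"].astype(int)
m=((f[...,2]>f[...,0]+20)&(f[...,1]>f[...,0]+20)).astype(np.uint8);m[:,:335]=0;m[:,400:]=0;m[:160]=0;m[225:]=0
P=cv2.findNonZero(m);print(len(P),cv2.boundingRect(P))
# compare with predicted outlines of rim inside/outside at z=88 
a=np.linspace(0,2*np.pi,200);best=[]
d=np.zeros_like(m)
# fit: rim ring (r 41..46 at z=88) should be teal; outer-top edge
b=[]
for x in np.arange(650,668,1):
  for y in np.arange(-262,-245,1):
    s=0
    for r,w in ((43.5,1),(42,1),(45,1),(48,-.3)):
        q=np.rint(proj(T,np.c_[x+r*np.cos(a),y+r*np.sin(a),0*a+88])).astype(int);s+=w*m[q[:,1],q[:,0]].mean()
    b.append((s,x,y))
b.sort();print(np.array(b[-8:]).round(2), np.mean(b[-8:],0))
cv2.imwrite("pics/m10.png",cv2.resize(T["frame"][155:215,330:410,::-1],(800,600),interpolation=3))
print(togo((658.2,-252.8,290)))
E
```

```text
time_s: 22.12
position: [571.6, -16.5, 84.6]
orientation: [0.683, 3.065, 0.0]
wrist_force: [-0.7, 0.2, 0.5]
gripper_width: 46.7
gripper_force: 0.0
time_s: 22.78
position: [570.9, -16.9, 83.3]
orientation: [0.684, 3.065, 0.001]
wrist_force: [0.3, 1.6, 5.9]
gripper_width: 22.0
gripper_force: 20.0
time_s: 23.53
position: [570.8, -17.1, 284.3]
orientation: [0.684, 3.063, 0.0]
wrist_force: [-0.7, 0.6, -1.9]
gripper_width: 21.6
gripper_force: 20.0
989 (347, 171, 36, 34)
[[   2.6   655.   -251.  ]
 [   2.63  655.   -249.  ]
 [   2.66  656.   -249.  ]
 [   2.66  657.   -251.  ]
 [   2.68  657.   -250.  ]
 [   2.68  655.   -250.  ]
 [   2.69  656.   -251.  ]
 [   2.75  656.   -250.  ]] [   2.668875  655.875    -250.125   ]
(array([-17.97, -17.6 ,  -0.77]), None, np.float64(64.81533333932441))
```

View pics/m10.png

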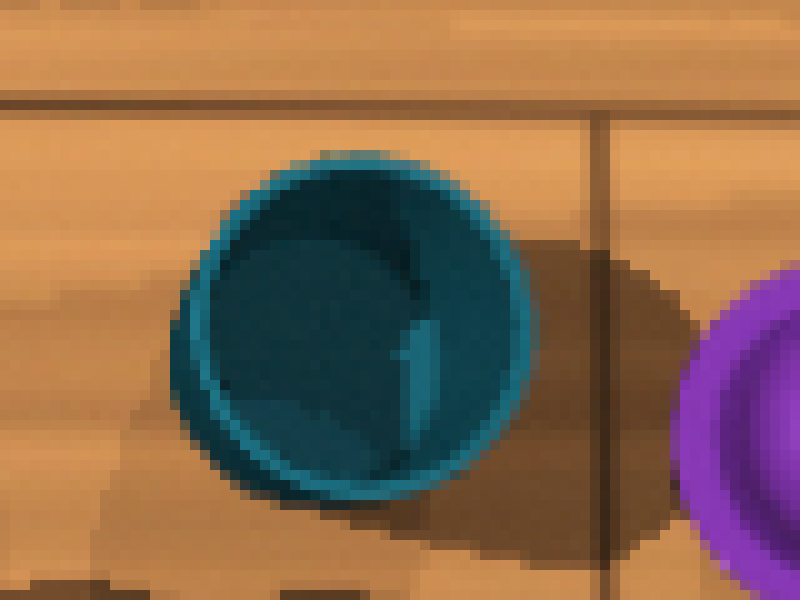

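The rim spans x 190–538 and y 152–502 in the crop, which puts its centre at about (657,-252): unmoved and empty. Carry the dome over and lower it.

```bash
python3 -m crank '[[[-1.5,-1.5,0,0],[-4,-4,0,0],[-6.5,-6.4,0,0],[-9,-8.9,0,0],[-11.5,-11.4,0,0],[-14,-13.8,0,0],[-16,-15.8,0,0],[-17.4,-17.1,0,0],[-17.8,-17.6,0,0],[-17.8,-17.6,0,0],[-17.8,-17.6,0,0],[-17.8,-17.6,0,0]]]'
python3 -m crank '[[[0,0,3,0],[0,0,6,0],[0,0,9,0],[0,0,10.6,0],[0,0,11.2,0],[0,0,11.2,0],[0,0,11.2,0],[0,0,11.2,0]]]'
python3 -c "
from h import *
print(togo((657,-252,167.3)),sensors.read_state()['position'])"
```

```text
time_s: 24.58
position: [656.5, -250.9, 282.2]
orientation: [-0.683, -3.066, -0.001]
wrist_force: [1.2, -0.4, -1.3]
gripper_width: 21.8
gripper_force: 20.0
time_s: 25.25
position: [657.2, -251.8, 172.4]
orientation: [0.684, 3.064, -0.001]
wrist_force: [0.4, -1.2, -1.3]
gripper_width: 22.2
gripper_force: 20.0
(array([ 0.01, -0.02,  0.51]), None, np.float64(64.84573208559138)) [ 657.18807966 -251.81700108  172.44695477]
```

```bash
python3 -m crank '[[[0,0,0.2,0],[0,0,0.35,0],[0,0,0.45,0],[0,0,0.5,0],[0,0,0.55,0],[0,0,0.55,0]]]'
python3 -m crank '[[[0,0,0,0],[0,0,0,0],[0,0,0,0],[0,0,0,0],[0,0,0,0],[0,0,0,0]]]' 0.4
python3 -m crank '[[[0,0,-2,0],[0,0,-5,0],[0,0,-9,0],[0,0,-12,0],[-4,0,-12,0],[-8,0,-12,0],[-12,0,-12,0],[-16,0,-12,0],[-20,0,-12,0],[-20,0,-12,0],[-20,0,-12,0]]]'
python3 - <<'E'
from h import *
T=vision.camera("top");S=vision.camera("side")
f=lambda im,x,y:cv2.resize(im["frame"][y:y+60,x:x+80,::-1],(400,300),interpolation=cv2.INTER_CUBIC)
cv2.imwrite("pics/fin.png",np.vstack([np.hstack([f(T,330,155),f(S,255,160)]),np.hstack([f(T,140,165),f(S,190,255)])]))
E
```

```text
time_s: 25.75
position: [657.2, -252.2, 167.6]
orientation: [0.684, 3.064, -0.001]
wrist_force: [-4.1, 2.5, 14.5]
gripper_width: 21.8
gripper_force: 20.0
time_s: 26.25
position: [656.7, -252.0, 164.9]
orientation: [-0.685, -3.066, -0.0]
wrist_force: [-0.2, 0.3, -0.5]
gripper_width: 36.9
gripper_force: 0.0
time_s: 27.17
position: [839.4, -338.0, 281.2]
orientation: [-0.684, -3.063, -0.001]
wrist_force: [-0.1, 0.1, 0.3]
gripper_width: 37.1
gripper_force: 0.0
```

View pics/fin.png

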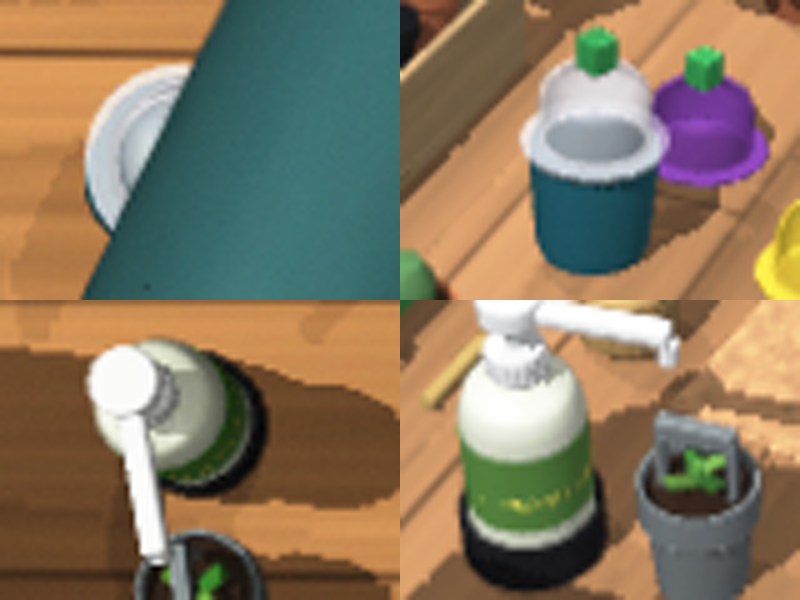

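The dome's knob (597,50) and flange (522–668) match the starting picture to within a pixel. The pump head is back up, and the pot stands under the spout. Handing in.

```bash
python3 -c "
from cell import ticket
print(ticket.sign_off())"
```

```text
the job is handed in; nothing more can be done
None
```

The job is handed in (no verdict came back): the seedling pot stands upright about 15 mm off plumb under the spout after one full pump stroke, the pump head is back up, and the dome is seated on the empty glazed pot; since the moves can't tilt the hand, I placed the pot by the end of its handle rather than by the collar.

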